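# Click the steam cleaner's filler cap shut and put the filling flask away

### The job

The steam cleaner has just been refilled. First screw its black filler cap clockwise until it is fully home and the ratchet clicks and slips two or three times; then lift the white filling flask over the rail of the low wooden rack and stand it upright on the cork coaster in the rack's free place. Leave the jars and the other things standing where they are.

Things in the scene. Friction and masses are not known exactly. Their poses are not given: they have to be found in the camera images.
- cap_grip (a point): Grip point of the filler cap: round, black, ribbed, 56 mm in diameter, 34 mm tall, on the cleaner's sloping shoulder. It lies on the cap's axis, 22 mm above the lower rim, 12 mm below the top. Its z axis points out of the cap, leaning 30 degrees from vertical towards the cleaner's front; x and y turn with the cap. The cap only turns; grip it at any angle round. The housing is 18 mm below the rim.
- cleaner: White and grey compact steam cleaner, fixed to the counter, 300 mm deep (x), 220 mm wide (y), 215 mm high with its handle at the back. Origin: on the counter, on its middle line, 80 mm behind its front face; x points to its back, the front faces the robot. The front shoulder slopes at 30 degrees; nothing stands above that plane near the cap.
- cap_thread (a joint): Angle of the threaded plug in the cap, rad. Grows as the cap is turned clockwise (looking down on it); fully home against its stop at 2.0. Starts between 0.4 and 1.3 and turns with the cap against about 0.14 N m until home. Turning anticlockwise unscrews it.
- cap_click (a joint): Angle by which the cap has slipped over the plug, rad: 0 until the plug is home, then one click per 0.63 rad of further clockwise turning (10 a turn). Each click takes about 0.3 N m, then the cap gives and the torque drops; when let go it springs at most half a click, towards the nearest notch.
- flask: The white plastic filling flask, loose, about 0.09 kg, standing upright on the counter in front of the equipment: a round body 50 mm in diameter and 85 mm tall, tapering above to a narrow spout, 114 mm tall in all. Origin: centre of its underside, z up.
- rack: Light-wood rack fixed to the counter, 110 mm deep (x), 340 mm long (y), solid ends 100 mm high. Origin: centre of its footprint; x points to its back. Board top 50 mm above the counter; dark metal rails 8 mm thick along front and back (x = -49, +49 mm), tops 90 mm above the counter, 90 mm clear between. Places at y = -100, 0, +100 mm: two hold jars, one the coaster.
- coaster: Round cork coaster fixed on the rack's board in the free place, 72 mm in diameter, 4 mm thick. Origin: centre of its underside (on the board, 50 mm above the counter); the flask's underside rests 54 mm above the counter.
- jar_a: Glass jar with steel lid, 52 mm in diameter, 80 mm tall, loose, standing on the rack. Origin: centre of its underside.
- jar_b: Glass jar with wooden lid, same size, loose, standing on the rack. Origin: centre of its underside.
- tin: Plain aluminium tin, 60 mm in diameter, 85 mm tall, flat top, loose on the counter. Origin: centre of its underside. To be left alone.
- mug: White mug, 76 mm in diameter, 90 mm tall, with a handle, loose on the counter. Origin: centre of its underside. To be left alone.
- brush: Wooden scrubbing brush, 140 x 30 x 32 mm, loose on the counter. Origin: centre of its underside. To be left alone.
- soap: White bar of soap, 75 x 50 x 28 mm, loose on the counter. Origin: centre of its underside. To be left alone.

How it is judged (in metres and radians):
On the way, in this order (a step that is already met when the one before it is completed fails the run):
1. the cap is home and its ratchet has slipped at least one click (value of joint cap_thread above 1.85 rad and value of joint cap_click above 0.5 rad), for 0.2 s.
2. the flask is lifted clear of the rail's height (height (world z) of flask above 0.085 m), for 0.1 s.
3. the flask stands on the coaster behind the rail (horizontal distance between flask and coaster below 0.025 m and height (world z) of flask below 0.06 m and angle between flask's own z axis and vertical below 0.12 rad), for 0.2 s.
At the end, for the whole second after the job is handed in: The cap's plug is home (above 1.85 of 2.0 rad) and the ratchet has slipped at least one click; the flask stands upright (within 7 degrees), at rest and released, on the coaster behind the rack's rail, its centre within 25 mm of the coaster's (all of step 1 and all of step 3 and height (world z) of flask above 0.048 m and linear speed of flask below 0.02 m/s); the robot touches nothing.
It fails at once if the ratchet is wound on past five clicks (value of joint cap_click above 3.3 rad).
It fails at once if the flask is tipped over (angle between flask's own z axis and vertical above 0.8 rad).
It fails at once if a jar on the rack is shifted more than 30 mm (distance of any of jar_a, jar_b from where it was at the start of the episode above 0.03 m).
It fails at once if the tin, mug, brush or soap is shifted more than 40 mm (distance of any of tin, mug, brush, soap from where it was at the start of the episode above 0.04 m).
It also fails if it takes over 72 s, if anything falls off the work surface, if the arm or the gripper's body presses on something with over 40 N, if the wrist force passes 120 N, or if a joint passes its speed limit or range.

### The arm

A 6-joint arm with a two-finger parallel gripper is mounted at the origin on the work surface. World frame = base frame: x ahead of the robot, y to its left, z up, the work surface at z = 0. Lengths are in m, angles in degrees, forces in N, time in s.
With the tool pointing down it reaches from about 0.3 to 0.75 m from the base axis. Payload 8.5 kg.
Tool frame: the origin (TCP) lies at the very end of the fingers, on their centre line; the grasp point (between the pads) lies 19 mm behind it; z points along the fingers, y is the line along which they close (so a half turn about z gives the same grasp; the last joint's range is limited). The gripper opens to 85 mm and grips with 20 to 120 N. Pads are 22 mm wide; open, the fingers measure 114 mm over their backs; the gripper's body (76 mm by 85 mm) begins 54 mm behind the grasp point. The pads swing forward as they close: fully open they stand 13 mm farther back than shut.
Start: joints at [-12.336, 21.807, 74.336, -0, 83.858, -12.336], TCP at [0.55, 0, 0.207] pointing down, gripper open.
Joint ranges: [-178.18, 178.18], [-50.72, 133.34], [12.68, 142.11], [-81.47, 261.47], [9.98, 163.14], [-165.26, 165.26]. Speed limits (degrees/s): [136.94, 136.94, 180, 180, 180, 180].

### API

Orientations are given as a 3x3 rotation matrix whose columns are the frame's x, y, z axes.
In Python, from rig import env gives the robot as it stands.
- The arm moves only by the tool move_arm, never from a script. Its argument "plan" is a list of rows, each a list of 7 numbers: the turn, a rotation vector about the tool's x, y, z in degrees, then the shift along the tool's x, y, z in cm, then the gripper command: -1 is shut, 1 is fully open, values between are in proportion. In form: [[ax, ay, az, tx, ty, tz, jaw], ...]. A call has 1 to 5 rows; each row is the pose to reach, as a shift and turn from the pose commanded when the call began, along the tool's axes at that moment; what a row does not reach only later rows make up. A row lasts 1/10 s, in which the tool goes at most 50 mm and 8.59 degrees, less where a joint would pass 70% of its speed; a pose out of reach is approached as far as the arm can. A call with a gripper value outside its range is refused whole. The fingers move at their own pace and stop on an object; "squeeze" is the grip in N (left out, the last holds). Time passes only in rows, so rows that repeat a pose let the fingers close. It gives the time, the measured TCP pose, the force, the opening and the grip force at its end, in the units of the state.
- env.observe(): the state, without advancing time (a new reading comes with each control period).
- env.get_image(name): name is "scene" or "side" or "wrist"; returns a dict with "color" (400x640x3 uint8, red, green, blue), "fov_y" (degrees; the focal length in pixels is half the picture's height over the tangent of half this angle, whatever the lens; pixels are square), "cx", "cy" (the principal point, pixels), "R" (3x3) and "t" (3): a world point X has camera coordinates R X + t. Camera axes: x right, y down, z forward; pixel columns grow to the right and rows downward; lengths in m; the calibration is good to about 2 mm. A picture is of the moment at which its call begins. There is no depth.
- env.close_job(): hands the job in; it is judged then, once.
Trained networks look in a picture, given as the dict that the camera call returned (one of the last four; its "shot" number tells which), for a name from the list of things; names that differ only in an ending like _2 or _b are one class to them, and where a whole thing is asked for, a point or a joint stands for the part that bears it (a point fixed in the world has none). Each returns a list of dicts, best first, with "conf" (0 to 1); they miss things now and then, are a little off and sometimes report something else, mostly with a low value. They report only what shows in the picture. A call takes as long as a camera call.
- env.outline_of(target, picture): "mask" (400x640 bool, what is visible of it) and "bbox" ([centre column, centre row, width, height] in pixels, round what is visible of it).
- env.tip_of(target, picture): "pixel" ([column, row] in pixels: a listed point, or the origin of a listed thing).
The state is a dict: "time_s": time; "q": joint angles; "qvel": joint speeds; "joint_efforts": joint torques, N m; "position": TCP position; "tool_rot": TCP orientation; "ft_force": force on the tool from outside, world axes, zero at the start; "wrist_torque": the same for the moment, N m; "grip_width": finger opening in m; "gripper_force": force on a finger pad.
Only numpy, scipy, OpenCV 4.12 (cv2) and the standard library are available. Lean on these libraries where they do the work, as an engineer would, in place of code of your own. Each camera call takes 0.05 s, during which the arm holds its last target. There are 200 camera calls.

## Working session

There is one attempt and no reset: what is moved stays moved. The work goes in short steps, Python scripts to look and compute and a tool call to move; the robot and the scene stay as the last step left them, time stands still between calls to the robot, and variables do not carry over. Pictures are saved under pics/ and viewed, at most 10 in all, crops included, and the job is handed in when it is done.

Besides the shell and the picture viewer there is one more tool, called after ">>>" as name(argument=value, ...), one argument or row to a line, values as JSON. move_arm: Moves the arm, as the interface text tells. Its arguments: {"type":"object","properties":{"plan":{"type":"array"},"squeeze":{"type":"number"}},"required":["plan"]}

```bash
mkdir -p pics; ls
cat > h.py <<'E'
import numpy as np, cv2
from rig import env
def K(p):
    f=200/np.tan(np.radians(p['fov_y'])/2); return f
def ray(p,px):
    f=K(p);R=np.array(p['R']);t=np.array(p['t'])
    d=R.T@np.array([(px[0]-p['cx'])/f,(px[1]-p['cy'])/f,1]); return -R.T@t,d/np.linalg.norm(d)
def proj(p,X):
    c=np.array(p['R'])@X+np.array(p['t']);f=K(p);return np.array([p['cx']+f*c[0]/c[2],p['cy']+f*c[1]/c[2]])
def onz(p,px,z):
    o,d=ray(p,px);return o+d*(z-o[2])/d[2]
def tri(L):
    A=np.zeros((3,3));b=np.zeros(3)
    for p,px in L:
        o,d=ray(p,px);M=np.eye(3)-np.outer(d,d);A+=M;b+=M@o
    X=np.linalg.solve(A,b); return X,[np.round(proj(p,X)-px,1) for p,px in L]
E
python3 - <<'E'
from h import *
P={n:env.get_image(n) for n in("scene","side","wrist")}
np.set_printoptions(precision=4,suppress=True)
for n in P: cv2.imwrite(f'pics/{n}0.png',P[n]['color'][:,:,::-1]); print(n,-np.array(P[n]['R']).T@P[n]['t'])
for t in ["cap_grip","cleaner","flask","rack","coaster","jar_a","tin","mug","brush","soap"]:
    D={}
    for n in P:
        r=env.tip_of(t,P[n])[:2]
        if r: D[n]=r; print(t,n,[(np.round(a['pixel'],1),round(a['conf'],2)) for a in r], '' if t=='cap_grip' else onz(P[n],r[0]['pixel'],.05 if t in('coaster','jar_a') else 0))
    if 'scene' in D and 'side' in D: print('  tri',tri([(P[n],D[n][0]['pixel']) for n in ('scene','side')]))
o=env.observe();print(o['time_s'],o['position'],o['tool_rot'],o['grip_width'])
E
```

```text
pics
scene [ 1.1331 -0.4968  0.7659]
side [0.4104 0.7947 0.6737]
wrist [0.551  0.072  0.3741]
cap_grip scene [(array([205.9, 242.9]), 0.79), (array([270.3, 215.1]), 0.45)] 
cap_grip side [(array([357.7, 139.1]), 0.6)] 
  tri (array([ 0.5813, -0.2687,  0.1542]), [array([-1.4, -1. ]), array([-1. ,  0.7])])
cleaner side [(array([356.9, 188. ]), 0.66)] [ 0.571 -0.25   0.   ]
cleaner wrist [(array([339.4, 325.4]), 0.56)] [ 0.5776 -0.2633  0.    ]
flask scene [(array([211.9, 227.8]), 0.91)] [ 0.4134 -0.1717  0.    ]
flask side [(array([404.2, 208. ]), 0.98)] [ 0.4202 -0.1774  0.    ]
flask wrist [(array([240. , 274.4]), 0.72)] [ 0.4222 -0.1677  0.    ]
  tri (array([ 0.4191, -0.1732,  0.0041]), [array([0.5, 0.4]), array([ 0.4, -0.3])])
rack scene [(array([378.1, 183.4]), 0.79)] [0.5792 0.2737 0.    ]
rack side [(array([310.7, 320.8]), 0.93)] [0.573  0.2708 0.    ]
  tri (array([ 0.5758,  0.2727, -0.0001]), [array([-1.1, -0.4]), array([-1.6,  0.5])])
coaster scene [(array([400. , 149.9]), 0.73)] [0.557  0.3886 0.05  ]
coaster side [(array([303.4, 350.7]), 0.82)] [0.5558 0.3753 0.05  ]
  tri
[... 727 characters left out ...]
, [array([-1.1, -0.7]), array([-1.1,  0.6])])
mug scene [(array([309.8, 179.3]), 0.73)] [0.4354 0.1423 0.    ]
mug wrist [(array([225.2,  52.7]), 0.87)] [0.4304 0.1435 0.    ]
brush scene [(array([312.6, 233.9]), 0.95)] [ 0.5995  0.0021 -0.    ]
brush wrist [(array([358.4, 164.4]), 0.68)] [0.5994 0.0043 0.    ]
soap scene [(array([340.3, 275.5]), 0.78)] [ 0.7368 -0.0391  0.    ]
soap side [(array([280.2, 225.8]), 0.72)] [ 0.7385 -0.0137  0.    ]
soap wrist [(array([456.4, 183. ]), 0.73)] [ 0.7374 -0.0221 -0.    ]
  tri (array([ 0.738 , -0.0304, -0.0101]), [array([2.8, 1.1]), array([ 2.4, -0.7])])
1.65 [ 0.55   -0.      0.2067] [[ 0.  1.  0.]
 [ 1. -0. -0.]
 [-0.  0. -1.]] 0.08545731986920738
```

```bash
python3 -c "
import cv2,numpy as np
a=[cv2.imread(f'pics/{n}0.png') for n in('scene','side')]
cv2.imwrite('pics/both.png',np.vstack([cv2.resize(x,(480,300)) for x in a]))"
```

```text
(no output)
```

View pics/both.png

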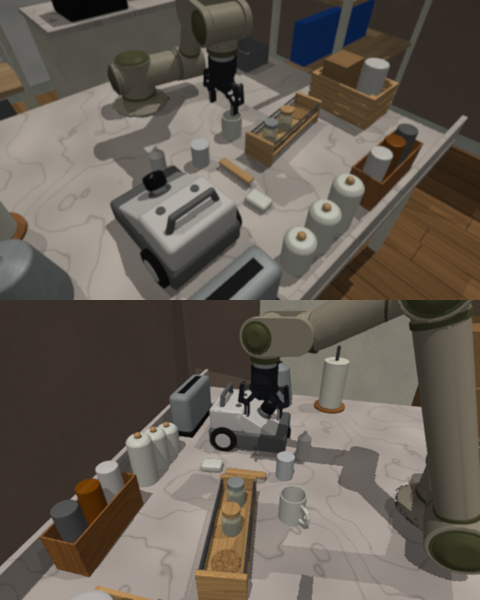

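The top (scene) picture shows the cleaner at lower left with the black cap near (205,243) full scale. The flask is beside it at about (210,215), the tin at (267,203), and the rack holds two jars with its free place at the far end near (400,150). In the lower (side) picture the coaster is at about (303,350). Next I'll take the wrist camera over the cap.

>>> move_arm(
  plan=[
    [0, 0, 0, -5, -1, -2.5, 1],
    [0, 0, 0, -10, -2, -5, 1],
    [0, 0, 0, -15, -3, -7, 1],
    [0, 0, 0, -20, -4, -10, 1],
    [0, 0, 0, -24, -5, -12, 1],
  ],
)

```text
time_s: 2.15
position: [0.504, -0.2215, 0.3173]
tool_rot: [[-0.0, 1.0, 0.0], [1.0, 0.0, -0.0], [-0.0, 0.0, -1.0]]
ft_force: [1.8, -0.5, -0.1]
grip_width: 0.0854
gripper_force: 0.0
```

>>> move_arm(
  plan=[
    [0, 0, 0, 0, 0, 0, 1],
    [0, 0, 0, 0, 0, 0, 1],
    [0, 0, 0, 0, 0, 0, 1],
  ],
)

```text
time_s: 2.45
position: [0.5046, -0.2189, 0.3156]
tool_rot: [[-0.001, 1.0, -0.001], [1.0, 0.001, 0.001], [0.001, -0.001, -1.0]]
ft_force: [0.7, 0.6, 0.1]
grip_width: 0.0854
gripper_force: 0.0
```

Run:
```python
from h import *
np.set_printoptions(precision=4,suppress=True)
o=env.observe();print(o['time_s'],o['position'],o['q'])
p=env.get_image('wrist');cv2.imwrite('pics/w1.png',p['color'][:,:,::-1])
s=env.get_image('side');cv2.imwrite('pics/s1.png',s['color'][:,:,::-1])
c=env.get_image('scene');cv2.imwrite('pics/c1.png',c['color'][:,:,::-1])
import pickle;pickle.dump((p,s,c),open('v1.pkl','wb'))
L={}
for t in("cap_grip","flask"):
  L[t]=[]
  for n,q in(('w',p),('s',s),('c',c)):
    r=env.tip_of(t,q)
    if r: print(t,n,r[0]['pixel'],r[0]['conf']);L[t].append((q,r[0]['pixel']))
  print(tri(L[t]))
```

```text
2.45 [ 0.5046 -0.2189  0.3156] [-35.7934  18.9465  61.0321   0.0131 100.1003 -35.8424]
cap_grip w [372.8, 208.5] 0.79
cap_grip s [361.2, 139.5] 0.88
cap_grip c [206.0, 240.9] 0.96
(array([ 0.5711, -0.2647,  0.1525]), [array([1.5, 1. ]), array([-1.3,  1.7]), array([-2.4, -2.3])])
flask w [277.1, 125.6] 0.71
flask s [405.6, 207.7] 0.62
flask c [211.9, 228.2] 0.73
(array([ 0.4212, -0.1712,  0.0046]), [array([-4. ,  2.5]), array([-1.8,  0.2]), array([ 1.6, -0.1])])
```

View pics/w1.png

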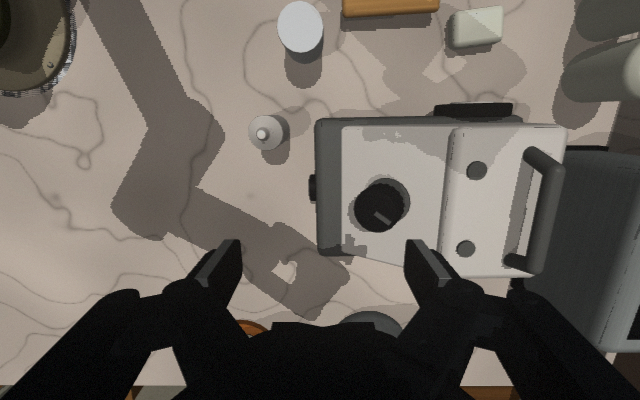

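View pics/c1.png

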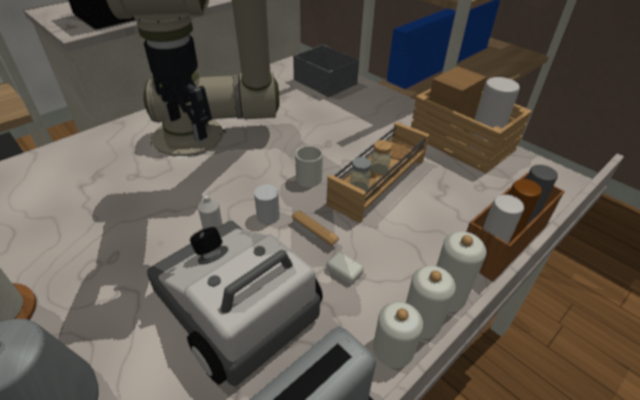

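The wrist view shows the cap disc at about (378,207) and the flask's spout at (262,134). The two top buttons are at (477,170) and (466,248), and the shoulder/top crease runs from (451,130) to (441,270). The scene view agrees with this. The buttons, the crease and the rack rails should give the yaw angles.

Run:
```python
from h import *
import pickle
np.set_printoptions(precision=4,suppress=True)
p,s,c=pickle.load(open('v1.pkl','rb'))
def yaw(a,b,z,q=p):
    A,B=onz(q,a,z),onz(q,b,z);d=A-B;print(A,B,np.linalg.norm(d),'x-axis yaw',np.degrees(np.arctan2(-d[0],d[1])))
print('fwd',np.array(p['R'])[2], -np.array(p['R']).T@p['t'])
for z in(.15,.18):
    yaw((477,170),(466,248),z); yaw((451,130),(441,270),z)
# buttons in scene
print('buttons tri',tri([(p,(477,170)),(c,(255,239.5))]),tri([(p,(466,248)),(c,(213.5,271.5))]))
# dark cap blob
g=p['color'].astype(int).max(2)
m=np.zeros((400,640),np.uint8);m[165:245,345:415]=(g[165:245,345:415]<60)
n,l,st,ce=cv2.connectedComponentsWithStats(m);i=1+st[1:,4].argmax();print(st[i],ce[i])
cv2.imwrite('pics/cr.png',cv2.resize(np.vstack([cv2.resize(p['color'][100:280,300:580],(560,360))[:,:,::-1], cv2.resize(s['color'][100:200,270:410],(560,400))[:,:,::-1]]),(420,570)))
cv2.imwrite('pics/rack.png',cv2.resize(np.hstack([s['color'][220:400,220:400],c['color'][100:280,290:470]])[:,:,::-1],(800,400)))
```

```text
fwd [-0.0011 -0.2794 -0.9602] [ 0.5058 -0.1472  0.4836]
[ 0.6953 -0.2141  0.15  ] [ 0.6972 -0.3202  0.15  ] 0.10608827814509737 x-axis yaw 1.0196727074300038
[ 0.6571 -0.1661  0.15  ] [ 0.6677 -0.3536  0.15  ] 0.1877900838293519 x-axis yaw 3.261119577553163
[ 0.6782 -0.2081  0.18  ] [ 0.68   -0.3046  0.18  ] 0.09654727691052267 x-axis yaw 1.0196727074299603
[ 0.6434 -0.1644  0.18  ] [ 0.6532 -0.335   0.18  ] 0.17090126771334135 x-axis yaw 3.2611195775531763
buttons tri (array([ 0.6716, -0.2079,  0.1898]), [array([-1.2,  1.6]), array([ 1.1, -0.3])]) (array([ 0.678 , -0.3041,  0.1826]), [array([-0.5,  0.7]), array([ 0.6, -0. ])])
[ 354  183   51   49 1819] [378.6394 206.6641]
```

View pics/cr.png

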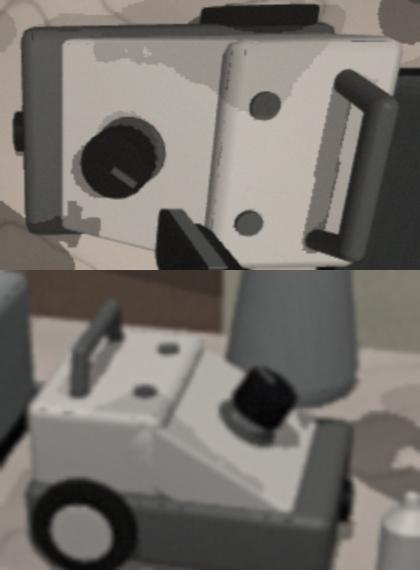

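View pics/rack.png

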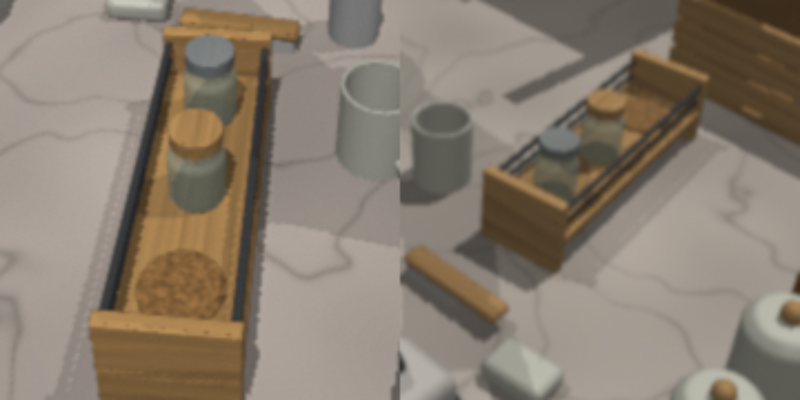

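Crops: the cap leans toward the robot, with its top at about (375,210) in the wrist view. The coaster lies between the rails at the near end of the rack in the side view, around full-scale (301,348). I'll fit a cap cylinder to the masks from all three views.

```bash
cat > fit.py <<'E'
from h import *
from scipy.optimize import least_squares
def hullpts(P,rings): 
    pts=np.array([proj(P,X) for X in rings]);return cv2.convexHull(pts.astype(np.float32))
def fit(views,model,x0,prior):
    # views: (P,mask); support function match in 24 directions
    th=np.linspace(0,2*np.pi,24,endpoint=False);D=np.c_[np.cos(th),np.sin(th)]
    M=[(P,(D@(np.argwhere(m)[:,::-1].T)).max(1)) for P,m in views]
    def res(x):
        r=[]
        for P,h in M:
            pts=np.array([proj(P,X) for X in model(x)]);r.append((D@pts.T).max(1)-h)
        return np.concatenate(r+[prior(x)])
    s=least_squares(res,x0,loss='soft_l1');return s.x,[np.round(np.abs(res(s.x)[i*24:(i+1)*24]).mean(),2) for i in range(len(M))]
ph=np.linspace(0,2*np.pi,48)
def ring(C,a,r):
    u=np.cross(a,[0,1,0.3]);u/=np.linalg.norm(u);v=np.cross(a,u);return C+r*(np.outer(np.cos(ph),u)+np.outer(np.sin(ph),v))
def axis(y): y=np.radians(y);return np.array([-np.sin(np.pi/6)*np.cos(y),-.5*np.sin(y),np.cos(np.pi/6)])
def cap(x):
    a=axis(x[3]);C=x[:3];return np.vstack([ring(C+.012*a,a,.028),ring(C-.022*a,a,.028)])
E
python3 - <<'E'
from fit import *
import pickle
np.set_printoptions(precision=4,suppress=True)
V=[env.get_image(n) for n in('wrist','side','scene')]
vs=[]
for q in V:
    r=env.outline_of('cap_grip',q)
    if r: print(r[0]['conf'],np.round(r[0]['bbox'],1),r[0]['mask'].sum()); vs.append((q,r[0]['mask']))
for sub in (vs,vs[:1]+vs[2:],vs[:2]):
    print(fit(sub,cap,[.575,-.266,.153,2.5],lambda x:[(x[3]-2.5)/3]))
    print(fit(sub,cap,[.575,-.266,.153,2.5],lambda x:[(x[3]-2.5)/30]))
s=V[1]
k=180/400
for A,B in(((165,55),(110,310)),((268,60),(240,320))):
    a,b=[onz(s,(220+u*k,220+v*k),.09) for u,v in(A,B)];d=b-a;print('rail',a,b,'yaw',np.degrees(np.arctan2(-d[0],d[1])))
print('coaster',onz(s,(220+181*k,220+285*k),.054))
print(env.observe()['time_s'])
E
```

```text
0.92 [377.  208.7  48.7  49.2] 1866
0.65 [358.5 140.9  20.4  22.7] 306
0.93 [205.8 242.3  36.2  22.8] 720
(array([ 0.5738, -0.2632,  0.1545,  2.4286]), [np.float64(0.7), np.float64(0.82), np.float64(0.42)])
(array([ 0.5738, -0.2632,  0.1545,  2.287 ]), [np.float64(0.7), np.float64(0.82), np.float64(0.42)])
(array([ 0.5736, -0.2632,  0.1544,  1.5136]), [np.float64(0.71), np.float64(0.38)])
(array([ 0.5736, -0.263 ,  0.1544, -0.6558]), [np.float64(0.72), np.float64(0.36)])
(array([ 0.5744, -0.2634,  0.1532,  3.3116]), [np.float64(0.63), np.float64(0.8)])
(array([ 0.5743, -0.2636,  0.1531,  5.9181]), [np.float64(0.65), np.float64(0.78)])
rail [0.6422 0.151  0.09  ] [0.5951 0.431  0.09  ] yaw 9.53557305991816
rail [0.5415 0.1339 0.09  ] [0.5013 0.416  0.09  ] yaw 8.103385107797937
coaster [0.5597 0.3741 0.054 ]
3.2
```

```bash
cat > go.py <<'E'
from fit import *
from scipy.spatial.transform import Rotation as Ro
np.set_printoptions(precision=4,suppress=True)
def rel(Rt,pt):
    o=env.observe();R=np.array(o['tool_rot']);p=np.array(o['position'])
    print('t',o['time_s'],'pos',p,'q',np.round(o['q'],1),'w',round(o['grip_width'],4),'T',np.round(o['wrist_torque'],2))
    print('rot',np.round(Ro.from_matrix(R.T@Rt).as_rotvec(degrees=True),2),'shift cm',np.round(R.T@(np.array(pt)-p)*100,2))
C=np.array([.574,-.2633,.154]);a=axis(2.3)
yv=np.array([-np.sin(np.radians(2.3)),np.cos(np.radians(2.3)),0]);Rc=np.c_[np.cross(yv,-a),yv,-a]
E
python3 -c "
from go import *
print(Rc);rel(Rc,C-.022*a+.09*a)"
```

```text
[[-0.8653 -0.0401  0.4996]
 [-0.0348  0.9992  0.0201]
 [-0.5     0.     -0.866 ]]
t 3.2 pos [ 0.5046 -0.2199  0.3163] q [-35.9  18.9  60.9  -0.  100.1 -35.9] w 0.0853 T [ 0.01  0.1  -0.02]
rot [-24.11 -23.16 -89.99] shift cm [-4.47  3.54 10.34]
```

>>> move_arm(
  plan=[
    [-24, -23, -90, -2, 1, 2, 1],
    [-24, -23, -90, -3, 2, 3, 1],
    [-24, -23, -90, -3, 2, 3, 1],
    [-24, -23, -90, -4, 3, 4, 1],
    [-24, -23, -90, -4, 3, 4, 1],
  ],
)

```text
time_s: 3.7
position: [0.535, -0.2603, 0.2749]
tool_rot: [[-0.627, 0.744, 0.231], [0.745, 0.66, -0.1], [-0.227, 0.11, -0.968]]
ft_force: [-0.6, -0.8, -0.0]
grip_width: 0.0854
gripper_force: 0.0
```

```bash
python3 -c "
from go import *
rel(Rc,C-.022*a+.09*a)"
```

```text
t 3.7 pos [ 0.535  -0.2603  0.2749] q [-39.3  17.1  71.7   4.1  77.2 -80.5] w 0.0854 T [0.07 0.1  0.01]
rot [-13.22 -12.89 -49.38] shift cm [ 0.77 -0.59  6.16]
```

>>> move_arm(
  plan=[
    [-13, -13, -49, 1, -1, 2, 1],
    [-13, -13, -49, 1, -1, 3, 1],
    [-13, -13, -49, 1, -1, 4, 1],
    [-13, -13, -49, 1, -1, 5, 1],
    [-13, -13, -49, 1, -1, 6, 1],
  ],
)

```text
time_s: 4.2
position: [0.5347, -0.265, 0.2147]
tool_rot: [[-0.877, 0.121, 0.465], [0.123, 0.992, -0.025], [-0.464, 0.036, -0.885]]
ft_force: [0.6, -0.3, 1.2]
grip_width: 0.0852
gripper_force: 0.0
```

>>> move_arm(
  plan=[
    [-2.5, -2.5, -9, 0, 0, 0, 1],
    [-2.5, -2.5, -9, 0, 0, 0, 1],
  ],
)

```text
time_s: 4.4
position: [0.5341, -0.2656, 0.2142]
tool_rot: [[-0.864, -0.033, 0.503], [-0.028, 0.999, 0.017], [-0.503, 0.0, -0.864]]
ft_force: [-0.8, -0.2, -0.2]
grip_width: 0.0854
gripper_force: 0.0
```

```bash
python3 -c "
from go import *
rel(Rc,C-.022*a+.09*a)"
```

```text
t 4.4 pos [ 0.5341 -0.2656  0.2142] q [ -48.8   16.    88.6   27.3   58.2 -151.7] w 0.0854 T [ 0.02  0.2  -0.07]
rot [-0.2   0.2  -0.38] shift cm [-0.44  0.08  0.41]
```

```bash
python3 -c "
from go import *
q=env.get_image('wrist');r=env.outline_of('cap_grip',q);cv2.imwrite('pics/w2.png',q['color'][:,:,::-1])
print(r[0]['conf'],r[0]['bbox'])
pts=np.array([proj(q,X) for X in cap([*C,2.3])]);print((pts.max(0)+pts.min(0))/2,np.ptp(pts,axis=0))
print(fit([(q,r[0]['mask'])],cap,[*C,2.3],lambda x:[(x[3]-2.3)*10,(x[2]-C[2])*3000]))
rel(Rc,C-.022*a)"
```

```text
Traceback (most recent call last):
IndexError: list index out of range
```

```bash
python3 -c "
from go import *
q=env.get_image('wrist')
im=q['color'][:,:,::-1].copy()
for X in cap([*C,2.3]): cv2.circle(im,tuple(int(v) for v in proj(q,X)),1,(0,0,255),-1)
cv2.imwrite('pics/w2.png',im)
rel(Rc,C-.022*a)"
```

```text
t 4.55 pos [ 0.5349 -0.2652  0.2152] q [ -48.7   16.    88.5   27.1   58.2 -151.3] w 0.0852 T [0.   0.25 0.03]
rot [-0.3   0.19 -0.6 ] shift cm [-0.3   0.08  9.46]
```

View pics/w2.png

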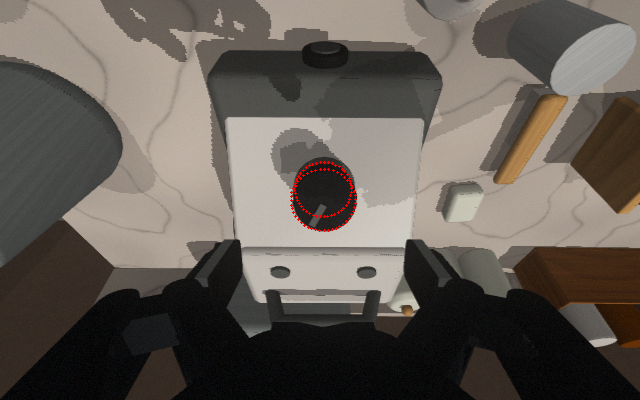

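The projected cap model (red) sits on the black cap, whose centre is about (324,195), and the cleaner's edges are square to the picture. I'll descend along the axis.

>>> move_arm(
  plan=[
    [0, 0, 0, -0.3, 0.1, 4, 1],
    [0, 0, 0, -0.3, 0.1, 7, 1],
    [0, 0, 0, -0.3, 0.1, 8.5, 1],
    [0, 0, 0, -0.3, 0.1, 9.4, 1],
    [0, 0, 0, -0.3, 0.1, 9.4, 1],
  ],
)

```text
time_s: 5.05
position: [0.5849, -0.2622, 0.1349]
tool_rot: [[-0.864, -0.032, 0.503], [-0.027, 0.999, 0.017], [-0.503, 0.001, -0.864]]
ft_force: [-0.2, -0.2, 0.7]
grip_width: 0.0857
gripper_force: 0.0
```

>>> move_arm(
  plan=[
    [0, 0, 0, 0, 0, 0, -1],
    [0, 0, 0, 0, 0, 0, -1],
    [0, 0, 0, 0, 0, 0, -1],
    [0, 0, 0, 0, 0, 0, -1],
    [0, 0, 0, 0, 0, 0, -1],
  ],
  squeeze=50,
)

```text
time_s: 5.55
position: [0.5844, -0.2627, 0.1369]
tool_rot: [[-0.863, -0.032, 0.504], [-0.028, 0.999, 0.015], [-0.505, -0.001, -0.863]]
ft_force: [-5.6, 1.6, 7.2]
grip_width: 0.0532
gripper_force: 50.4
```

```bash
python3 -c "
from go import *
rel(Rc,C-.022*a);o=env.observe();print(o['ft_force'],o['gripper_force'])"
```

```text
t 5.55 pos [ 0.5844 -0.2627  0.1369] q [ -44.3   24.7   89.4   29.4   47.7 -152.7] w 0.0532 T [0.28 0.47 0.14]
rot [-0.32  0.31 -0.38] shift cm [ 0.05 -0.02  0.2 ]
[-5.5664  1.5595  7.1645] 50.37096619606018
```

>>> move_arm(
  plan=[
    [0, 0, 8, 0, 0, 0, -1],
    [0, 0, 16, 0, 0, 0, -1],
    [0, 0, 24, 0, 0, 0, -1],
    [0, 0, 32, 0, 0, 0, -1],
    [0, 0, 40, 0, 0, 0, -1],
  ],
)

```text
time_s: 6.05
position: [0.5842, -0.2632, 0.1368]
tool_rot: [[-0.678, 0.534, 0.504], [0.625, 0.781, 0.014], [-0.386, 0.324, -0.864]]
ft_force: [-6.9, -0.5, 7.0]
grip_width: 0.0533
gripper_force: 50.5
```

```bash
cat > st.py <<'E'
from go import *
o=env.observe();R=np.array(o['tool_rot'])
print(o['time_s'],o['position'],'q',np.round(o['q'],1),'w',o['grip_width'],'gf',o['gripper_force'],'F tool',R.T@o['ft_force'],'T tool',R.T@o['wrist_torque'],'turned',Ro.from_matrix(Rc.T@R).as_rotvec(degrees=True))
E
python3 st.py
```

```text
6.05 [ 0.5842 -0.2632  0.1368] q [ -44.3   24.8   89.4   29.3   47.6 -112.3] w 0.05331876742622367 gf 50.497316122055054 F tool [ 1.6767 -1.7784 -9.4729] T tool [ 0.6795  0.5111 -0.1274] turned [ 0.2648 -0.4075 40.6719]
```

>>> move_arm(
  plan=[
    [0, 0, 8, 0, 0, 0, -1],
    [0, 0, 16, 0, 0, 0, -1],
    [0, 0, 24, 0, 0, 0, -1],
    [0, 0, 32, 0, 0, 0, -1],
    [0, 0, 40, 0, 0, 0, -1],
  ],
)

```text
time_s: 6.55
position: [0.5838, -0.2635, 0.1366]
tool_rot: [[-0.176, 0.846, 0.503], [0.98, 0.196, 0.013], [-0.087, 0.496, -0.864]]
ft_force: [-10.4, -1.2, 7.2]
grip_width: 0.0534
gripper_force: 50.7
```

```bash
python3 st.py
```

```text
6.55 [ 0.5838 -0.2635  0.1366] q [-44.3  24.8  89.4  29.3  47.6 -72.3] w 0.05339270673232186 gf 50.65321505069733 F tool [  0.0705  -5.4864 -11.4699] T tool [ 1.3541 -0.1103 -0.1859] turned [ 0.1618 -0.4669 80.6743]
```

>>> move_arm(
  plan=[
    [0, 0, 8, 0, 0, 0, -1],
    [0, 0, 16, 0, 0, 0, -1],
  ],
)

```text
time_s: 6.75
position: [0.5839, -0.2638, 0.1366]
tool_rot: [[0.062, 0.862, 0.503], [0.997, -0.079, 0.012], [0.051, 0.501, -0.864]]
ft_force: [-7.7, -3.5, 5.6]
grip_width: 0.0533
gripper_force: 50.6
```

```bash
python3 st.py
```

```text
6.75 [ 0.5839 -0.2638  0.1366] q [-44.3  24.8  89.4  29.2  47.6 -56.4] w 0.05325978331067208 gf 50.575658082962036 F tool [-3.6368 -3.5532 -8.8058] T tool [ 1.2689 -0.6525 -1.3579] turned [ 0.1476 -0.5515 96.5464]
```

>>> move_arm(
  plan=[
    [0, 0, 8, 0, 0, 0, -1],
    [0, 0, 16, 0, 0, 0, -1],
  ],
)

```text
time_s: 6.95
position: [0.5835, -0.2633, 0.1363]
tool_rot: [[0.299, 0.811, 0.503], [0.935, -0.353, 0.014], [0.189, 0.466, -0.864]]
ft_force: [-10.2, -3.6, 3.2]
grip_width: 0.0528
gripper_force: 50.9
```

```bash
python3 st.py
```

```text
6.95 [ 0.5835 -0.2633  0.1363] q [-44.3  24.8  89.4  29.2  47.7 -40.3] w 0.052810985782863036 gf 50.87566673755646 F tool [-5.8188 -5.5027 -7.9825] T tool [ 1.231  -1.0387 -0.059 ] turned [  0.0483  -0.4799 112.6893]
```

>>> move_arm(
  plan=[
    [0, 0, 4, 0, 0, 0, -1],
    [0, 0, 8, 0, 0, 0, -1],
  ],
  squeeze=80,
)

```text
time_s: 7.15
position: [0.5833, -0.2633, 0.1366]
tool_rot: [[0.407, 0.763, 0.503], [0.878, -0.478, 0.014], [0.251, 0.436, -0.864]]
ft_force: [-15.8, -0.8, 13.1]
grip_width: 0.0521
gripper_force: 81.0
```

```bash
python3 st.py
```

```text
7.15 [ 0.5833 -0.2633  0.1366] q [-44.3  24.7  89.4  29.2  47.7 -32.5] w 0.05207683472078151 gf 80.96515417098999 F tool [ -3.8413  -5.934  -19.2198] T tool [ 1.3494 -0.8855 -0.0636] turned [  0.0123  -0.4928 120.5467]
```

>>> move_arm(
  plan=[
    [0, 0, 4, 0, 0, 0, -1],
    [0, 0, 8, 0, 0, 0, -1],
  ],
)

```text
time_s: 7.35
position: [0.5833, -0.2635, 0.1365]
tool_rot: [[0.508, 0.699, 0.502], [0.804, -0.594, 0.013], [0.308, 0.397, -0.865]]
ft_force: [-14.6, -2.9, 8.4]
grip_width: 0.0517
gripper_force: 80.7
```

```bash
python3 st.py
```

```text
7.35 [ 0.5833 -0.2635  0.1365] q [-44.3  24.7  89.4  29.2  47.7 -24.5] w 0.051650011053405824 gf 80.7402777671814 F tool [ -7.1669  -5.1626 -14.6194] T tool [ 1.1858 -1.374  -0.7398] turned [  0.0256  -0.5391 128.439 ]
```

>>> move_arm(
  plan=[
    [0, 0, 4, 0, 0, 0, -1],
    [0, 0, 8, 0, 0, 0, -1],
  ],
)

```text
time_s: 7.55
position: [0.5832, -0.2632, 0.1365]
tool_rot: [[0.601, 0.622, 0.502], [0.713, -0.701, 0.014], [0.361, 0.35, -0.865]]
ft_force: [-15.0, -1.3, 10.6]
grip_width: 0.052
gripper_force: 81.0
```

```bash
python3 st.py
```

```text
7.55 [ 0.5832 -0.2632  0.1365] q [-44.3  24.7  89.5  29.2  47.7 -16.5] w 0.05195211166170865 gf 81.00688576698303 F tool [ -6.0515  -4.7091 -16.7458] T tool [ 0.9349 -1.2956 -0.1081] turned [ -0.0232  -0.4955 136.476 ]
```

>>> move_arm(
  plan=[
    [0, 0, 4, 0, 0, 0, -1],
    [0, 0, 8, 0, 0, 0, -1],
  ],
)

```text
time_s: 7.75
position: [0.5832, -0.263, 0.1364]
tool_rot: [[0.682, 0.532, 0.502], [0.608, -0.794, 0.014], [0.406, 0.296, -0.865]]
ft_force: [-15.4, -0.1, 9.3]
grip_width: 0.0517
gripper_force: 81.0
```

```bash
python3 st.py
```

```text
7.75 [ 0.5832 -0.263   0.1364] q [-44.3  24.7  89.5  29.2  47.7  -8.5] w 0.051739357143189994 gf 80.95229387283325 F tool [ -6.8223  -5.3941 -15.7772] T tool [ 0.797  -1.3827  0.1523] turned [ -0.0753  -0.4903 144.5206]
```

>>> move_arm(
  plan=[
    [0, 0, 4, 0, 0, 0, -1],
    [0, 0, 8, 0, 0, 0, -1],
  ],
)

```text
time_s: 7.95
position: [0.5831, -0.263, 0.1364]
tool_rot: [[0.749, 0.431, 0.502], [0.492, -0.871, 0.014], [0.444, 0.236, -0.865]]
ft_force: [-18.0, 2.8, 15.5]
grip_width: 0.0523
gripper_force: 81.3
```

```bash
python3 st.py
```

```text
7.95 [ 0.5831 -0.263   0.1364] q [-44.3  24.7  89.5  29.2  47.7  -0.5] w 0.052277785456043994 gf 81.268630027771 F tool [ -5.2289  -6.5859 -22.3774] T tool [ 1.0922 -1.1775  0.1205] turned [ -0.1191  -0.4988 152.545 ]
```

>>> move_arm(
  plan=[
    [0, 0, 4, 0, 0, 0, -1],
    [0, 0, 8, 0, 0, 0, -1],
  ],
)

```text
time_s: 8.15
position: [0.5831, -0.263, 0.1364]
tool_rot: [[0.802, 0.323, 0.502], [0.366, -0.93, 0.014], [0.472, 0.173, -0.865]]
ft_force: [-17.9, -2.4, 8.0]
grip_width: 0.0517
gripper_force: 81.3
```

```bash
python3 st.py
```

```text
8.15 [ 0.5831 -0.263   0.1364] q [-44.3  24.7  89.5  29.2  47.7   7.5] w 0.05170557711803323 gf 81.2730073928833 F tool [-11.4132  -2.1986 -15.9537] T tool [ 0.5112 -1.9257 -0.3627] turned [ -0.1367  -0.5125 160.4975]
```

>>> move_arm(
  plan=[
    [0, 0, 4, 0, 0, 0, -1],
    [0, 0, 8, 0, 0, 0, -1],
  ],
)

```text
time_s: 8.35
position: [0.5831, -0.263, 0.1364]
tool_rot: [[0.839, 0.209, 0.502], [0.234, -0.972, 0.014], [0.491, 0.105, -0.865]]
ft_force: [-17.8, -1.8, 10.4]
grip_width: 0.0515
gripper_force: 81.3
```

```bash
python3 st.py
```

```text
8.35 [ 0.5831 -0.263   0.1364] q [-44.3  24.7  89.5  29.2  47.7  15.5] w 0.051474067293452365 gf 81.26349449157715 F tool [-10.2449  -0.9136 -18.0053] T tool [ 0.2862 -1.945  -0.4046] turned [ -0.1721  -0.5103 168.4668]
```

>>> move_arm(
  plan=[
    [0, 0, 4, 0, 0, 0, -1],
    [0, 0, 8, 0, 0, 0, -1],
  ],
)

```text
time_s: 8.55
position: [0.583, -0.2628, 0.1364]
tool_rot: [[0.86, 0.09, 0.502], [0.096, -0.995, 0.015], [0.501, 0.035, -0.865]]
ft_force: [-17.3, 1.1, 14.6]
grip_width: 0.0519
gripper_force: 81.7
```

```bash
python3 st.py
```

```text
8.55 [ 0.583  -0.2628  0.1364] q [-44.3  24.7  89.5  29.2  47.7  23.5] w 0.051943054139718496 gf 81.68336391448975 F tool [ -7.4276  -2.1583 -21.3215] T tool [ 0.2979 -1.6063 -0.0782] turned [ -0.2193  -0.4979 176.503 ]
```

>>> move_arm(
  plan=[
    [0, 0, 0, 0, 0, 0, 1],
    [0, 0, 0, 0, 0, 0, 1],
    [0, 0, 0, 0, 0, 0, 1],
    [0, 0, 0, 0, 0, 0, 1],
    [0, 0, 0, 0, 0, -1, 1],
  ],
)

```text
time_s: 9.05
position: [0.5794, -0.2622, 0.1431]
tool_rot: [[0.86, 0.093, 0.502], [0.097, -0.995, 0.017], [0.501, 0.034, -0.865]]
ft_force: [-0.8, -0.8, -0.1]
grip_width: 0.0854
gripper_force: 0.0
```

>>> move_arm(
  plan=[
    [0, 0, 0, 0, 0, -4, 1],
    [0, 0, 0, 0, 0, -9, 1],
    [0, 0, 0, 0, 0, -9, 1],
    [0, 0, 0, 0, 0, -9, 1],
  ],
)

```text
time_s: 9.45
position: [0.534, -0.2643, 0.223]
tool_rot: [[0.859, 0.091, 0.505], [0.098, -0.995, 0.014], [0.503, 0.037, -0.863]]
ft_force: [0.7, -1.1, -0.3]
grip_width: 0.0852
gripper_force: 0.0
```

```bash
python3 -c "
from go import *
q=env.get_image('wrist')
cv2.imwrite('pics/w3.png',q['color'][:,:,::-1])
";python3 st.py
```

```text
9.5 [ 0.534  -0.2639  0.2216] q [-48.7  15.5  88.   26.9  59.1  25. ] w 0.08529846518083965 gf 0.0 F tool [-0.5745 -0.3754 -0.907 ] T tool [ 0.0377 -0.1937 -0.0384] turned [ -0.3293  -0.3974 176.411 ]
```

View pics/w3.png

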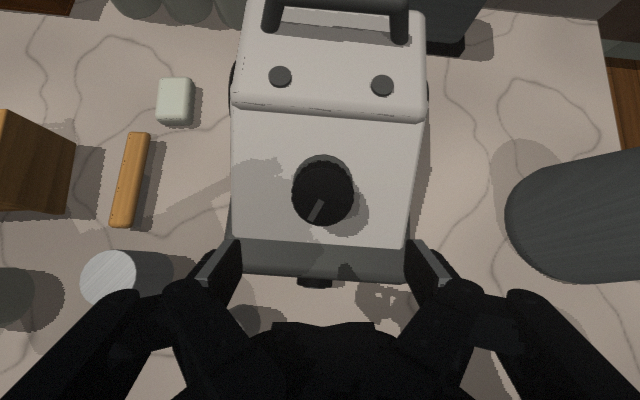

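The mark on the cap is again at lower left (about (316,212)) in the tool's view, just as before the grip. So the cap followed the whole ~177° turn, and the torque peaks at about 96°, 128° and 165° fit a cap that is home with 2 to 3 clicks. Now the flask.

```bash
cat >> go.py <<'E'
Rp=np.array([[1,0,0],[0,-1,0],[0,0,-1.]])
F0=np.array([.4195,-.172,0])
E
python3 -c "
from go import *
rel(Rp,F0+[0,0,.25])"
```

```text
t 9.5 pos [ 0.534  -0.2639  0.2216] q [-48.7  15.5  88.   26.9  59.1  25. ] w 0.0853 T [-0.    0.2   0.05]
rot [  0.59 -30.23   5.69] shift cm [ -7.53 -10.1   -8.07]
```

>>> move_arm(
  plan=[
    [0, -30, 5.7, -1, -1, -5, 1],
    [0, -30, 5.7, -3, -4, -8, 1],
    [0, -30, 5.7, -5, -7, -8, 1],
    [0, -30, 5.7, -7.5, -10, -8, 1],
    [0, -30, 5.7, -7.5, -10, -8, 1],
  ],
)

```text
time_s: 10.0
position: [0.4192, -0.1698, 0.2474]
tool_rot: [[1.0, 0.001, -0.001], [0.001, -1.0, -0.006], [-0.001, 0.006, -1.0]]
ft_force: [0.3, 0.8, 1.2]
grip_width: 0.0854
gripper_force: 0.0
```

```bash
cat >> go.py <<'E'
Z=np.array([0,0,1.])
def flask(x):
    C=np.array([x[0],x[1],x[2]]);return np.vstack([ring(C+Z*.001,Z,.025),ring(C+.085*Z,Z,.025),ring(C+.113*Z,Z,.005)])
E
python3 -c "
from go import *
V=[env.get_image(n) for n in('wrist','side','scene')]
vs=[]
for q in V:
    r=env.outline_of('flask',q)
    if r:
        print(r[0]['conf'],np.round(r[0]['bbox'],1),r[0]['mask'].sum(), end=' ')
        pts=np.array([proj(q,X) for X in flask(F0)]);print((pts.max(0)+pts.min(0))/2,np.ptp(pts,axis=0)); vs.append((q,r[0]['mask']))
for s in (vs,vs[:1],vs[1:]): print(fit(s,flask,F0,lambda x:[x[2]*300]))
cv2.imwrite('pics/w4.png',V[0]['color'][:,:,::-1])
rel(Rp,F0+[0,0,.25])"
```

```text
0.62 [325.8 165.5  42.8  47.6] 1532 [324.3364 169.5764] [40.8357 48.0546]
0.59 [406.5 193.7  18.2  40.6] 663 [406.1829 194.0767] [21.3594 39.8402]
0.83 [209.3 212.1  25.7  32.2] 582 [210.1546 215.0035] [25.9883 42.2337]
(array([ 0.4235, -0.1734,  0.0006]), [np.float64(0.54), np.float64(0.38), np.float64(3.29)])
(array([ 0.4239, -0.1734, -0.0011]), [np.float64(0.39)])
(array([ 0.4215, -0.1726,  0.001 ]), [np.float64(0.39), np.float64(3.18)])
t 10.3 pos [ 0.4207 -0.1739  0.2494] q [-37.3  10.2  83.9  -0.3  85.4  53. ] w 0.0855 T [-0.02  0.06  0.05]
rot [ 0.53 -0.29 -0.2 ] shift cm [-0.12 -0.19 -0.06]
```

>>> move_arm(
  plan=[
    [0.3, -0.3, 0, 0.3, 0, 5, 1],
    [0.3, -0.3, 0, 0.3, 0, 10, 1],
    [0.3, -0.3, 0, 0.3, 0, 14, 1],
    [0.3, -0.3, 0, 0.3, 0, 18, 1],
    [0.3, -0.3, 0, 0.3, 0, 20, 1],
  ],
)

```text
time_s: 10.8
position: [0.4233, -0.1749, 0.0467]
tool_rot: [[1.0, -0.004, -0.003], [-0.004, -1.0, -0.002], [-0.003, 0.002, -1.0]]
ft_force: [0.6, -0.2, 0.2]
grip_width: 0.0859
gripper_force: 0.0
```

>>> move_arm(
  plan=[
    [0, 0, 0, 0, 0, 0, 1],
    [0, 0, 0, 0, 0, 0, -1],
    [0, 0, 0, 0, 0, 0, -1],
    [0, 0, 0, 0, 0, 0, -1],
    [0, 0, 0, 0, 0, 0, -1],
  ],
  squeeze=25,
)

```text
time_s: 11.3
position: [0.4252, -0.1755, 0.0511]
tool_rot: [[1.0, -0.003, 0.002], [-0.003, -1.0, -0.006], [0.002, 0.006, -1.0]]
ft_force: [-0.6, 1.4, 6.3]
grip_width: 0.0485
gripper_force: 24.7
```

>>> move_arm(
  plan=[
    [0, 0, 0, 0, 0, 0, -1],
    [0, 0, 0, 0, 0, -1, -1],
    [0, 0, 0, 0, 0, -4, -1],
  ],
)

```text
time_s: 11.6
position: [0.4234, -0.1742, 0.0894]
tool_rot: [[1.0, -0.003, -0.004], [-0.003, -1.0, -0.002], [-0.004, 0.002, -1.0]]
ft_force: [0.5, -0.8, -0.8]
grip_width: 0.0482
gripper_force: 26.3
```

```bash
python3 st.py
```

```text
11.6 [ 0.4234 -0.1742  0.0894] q [-37.1  20.5  98.9  -0.2  60.8  53.2] w 0.04817295740628953 gf 26.31608479656279 F tool [0.5138 0.831  0.7716] T tool [-0.0365 -0.0202  0.0026] turned [ -46.3037    1.1346 -171.5077]
```

>>> move_arm(
  plan=[
    [0, 0, 0, 0, 0, -4, -1],
    [0, 0, 0, 0, 0, -8, -1],
    [0, 0, 0, 0, 0, -12, -1],
    [0, 0, 0, 0, 0, -16, -1],
    [0, 0, 0, 0, 0, -20, -1],
  ],
)

```text
time_s: 12.1
position: [0.4238, -0.1734, 0.2925]
tool_rot: [[1.0, -0.002, 0.0], [-0.002, -1.0, -0.005], [0.0, 0.005, -1.0]]
ft_force: [1.2, -0.2, -1.3]
grip_width: 0.0477
gripper_force: 26.3
```

>>> move_arm(
  plan=[
    [0, 0, -8, 1, -4, 0, -1],
    [0, 0, -16, 2, -8, 0, -1],
    [0, 0, -24, 4, -12, 0, -1],
    [0, 0, -32, 5, -16, 0, -1],
    [0, 0, -40, 6, -20, 0, -1],
  ],
)

```text
time_s: 12.6
position: [0.4848, 0.0277, 0.2898]
tool_rot: [[0.764, 0.645, 0.0], [0.645, -0.764, -0.004], [-0.002, 0.004, -1.0]]
ft_force: [-0.2, -1.7, -1.6]
grip_width: 0.0481
gripper_force: 26.3
```

```bash
cat >> go.py <<'E'
g=np.radians(8.8);Rr=np.c_[[-np.sin(g),np.cos(g),0],[np.cos(g),np.sin(g),0],[0,0,-1.]]
E
python3 -c "
from go import *
rel(Rr,[.57,.29,.29])"
```

```text
t 12.6 pos [0.4848 0.0277 0.2898] q [-10.6  12.4  74.4  -0.2  93.2  39.2] w 0.0481 T [-0.03  0.03  0.02]
rot [  0.11   0.23 -58.62] shift cm [ 23.43 -14.54  -0.13]
```

>>> move_arm(
  plan=[
    [0, 0, -8.5, 4, -2.5, 0, -1],
    [0, 0, -17, 8, -5, 0, -1],
    [0, 0, -25.5, 12, -7.5, 0, -1],
    [0, 0, -34, 16, -10, 0, -1],
    [0, 0, -42, 20, -12.5, 0, -1],
  ],
)

```text
time_s: 13.1
position: [0.5582, 0.2519, 0.289]
tool_rot: [[0.136, 0.991, 0.0], [0.991, -0.136, -0.004], [-0.004, 0.001, -1.0]]
ft_force: [1.4, 0.3, -0.7]
grip_width: 0.0481
gripper_force: 26.3
```

>>> move_arm(
  plan=[
    [0, 0, -8.5, 2, 0, 0, -1],
    [0, 0, -16.5, 4, 0, 0, -1],
    [0, 0, -16.5, 4, 0, 0, -1],
    [0, 0, -16.5, 4, 0, 0, -1],
  ],
)

```text
time_s: 13.5
position: [0.5637, 0.2894, 0.2882]
tool_rot: [[-0.143, 0.99, -0.0], [0.99, 0.143, -0.004], [-0.004, -0.001, -1.0]]
ft_force: [0.1, 0.2, -0.2]
grip_width: 0.0483
gripper_force: 26.3
```

```bash
cat >> go.py <<'E'
def coas(x): return ring(np.array([x[0],x[1],.054]),Z,.036)
E
python3 -c "
from go import *
q=env.get_image('wrist');s=env.get_image('side')
im=q['color'][:,:,::-1].copy()
K0=[.559,.375]
for n,p in(('w',q),('s',s)):
    r=env.outline_of('coaster',p)
    if r:
        pts=np.array([proj(p,X) for X in coas(K0)]);print(n,r[0]['conf'],r[0]['bbox'],(pts.max(0)+pts.min(0))/2,np.ptp(pts,axis=0)); print(fit([(p,r[0]['mask'])],coas,K0,lambda x:[0]))
    print([ (np.round(t['pixel'],1),t['conf'],onz(p,t['pixel'],.05)) for t in env.tip_of('coaster',p)[:1]])
for X in coas(K0): cv2.circle(im,tuple(int(v) for v in proj(q,X)),1,(0,0,255),-1)
cv2.imwrite('pics/w5.png',im)
rel(Rr,[.57,.29,.29])"
```

```text
w 0.71 [328.1, 102.1, 45.5, 57.0] [327.5254 101.3302] [51.979  54.7349]
(array([0.5597, 0.3751]), [np.float64(0.45)])
[(array([329.9, 104.7]), 0.92, array([0.5629, 0.3721, 0.05  ]))]
s 0.87 [301.4, 349.0, 39.1, 32.3] [301.6156 349.5441] [40.94   35.6155]
(array([0.5595, 0.3741]), [np.float64(1.3)])
[(array([299.1, 351.6]), 0.58, array([0.5627, 0.3788, 0.05  ]))]
t 13.8 pos [0.5641 0.2889 0.2878] q [ 16.5  28.8  49.6  -0.2 101.7   8.2] w 0.048 T [-0.02  0.02 -0.02]
rot [-0.06  0.23 -0.54] shift cm [ 0.02  0.6  -0.22]
```

View pics/w5.png

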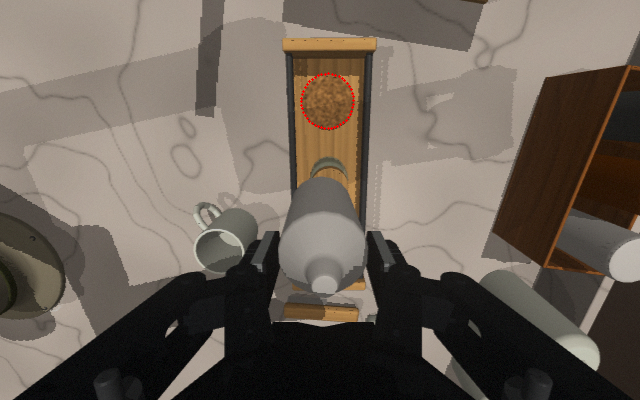

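The projected coaster ring lies exactly on the cork disc at (328,102). The flask is held upright at about (323,245), and the jars are untouched. Moving over the coaster.

>>> move_arm(
  plan=[
    [0, 0.2, -0.5, 4, 0.4, 0, -1],
    [0, 0.2, -0.5, 7, 0.6, 0, -1],
    [0, 0.2, -0.5, 8.6, 0.9, 0, -1],
    [0, 0.2, -0.5, 8.6, 0.9, 0, -1],
    [0, 0.2, -0.5, 8.6, 0.9, 0, -1],
  ],
)

```text
time_s: 14.3
position: [0.5606, 0.3755, 0.287]
tool_rot: [[-0.154, 0.988, -0.001], [0.988, 0.154, -0.001], [-0.001, -0.002, -1.0]]
ft_force: [-0.3, -0.5, -1.3]
grip_width: 0.0477
gripper_force: 26.4
```

```bash
python3 -c "
from go import *
V=[env.get_image(n) for n in('side','scene')]
vs=[]
x0=[.56,.375,.238]
for q in V:
    r=env.outline_of('flask',q)
    if r: print(r[0]['conf'],np.round(r[0]['bbox'],1)); vs.append((q,r[0]['mask']))
print(fit(vs,flask,x0,lambda x:[0]))
rel(Rr,[.56,.375,.11])"
```

```text
0.77 [295.4 248.5  34.4  74.6]
0.83 [410.4  74.2  26.4  46.9]
(array([0.5607, 0.3746, 0.2371]), [np.float64(0.66), np.float64(0.55)])
t 14.5 pos [0.5608 0.375  0.2875] q [ 23.7  33.8  40.8  -0.  105.4  15. ] w 0.0483 T [-0.02  0.01  0.03]
rot [-0.06  0.03 -0.03] shift cm [ 0.02 -0.06 17.75]
```

>>> move_arm(
  plan=[
    [0, 0, 0, 0, 0, 4, -1],
    [0, 0, 0, 0, 0, 8, -1],
    [0, 0, 0, 0, 0, 12, -1],
    [0, 0, 0, 0, 0, 15, -1],
    [0, 0, 0, 0, 0, 17, -1],
  ],
)

```text
time_s: 15.0
position: [0.5597, 0.3747, 0.1148]
tool_rot: [[-0.153, 0.988, -0.004], [0.988, 0.153, -0.002], [-0.001, -0.004, -1.0]]
ft_force: [0.3, -1.0, -0.6]
grip_width: 0.0479
gripper_force: 26.4
```

>>> move_arm(
  plan=[
    [0, 0, 0, 0, 0, 0.5, -1],
    [0, 0, 0, 0, 0, 1, -1],
    [0, 0, 0, 0, 0, 1, -1],
    [0, 0, 0, 0, 0, 1.2, -1],
    [0, 0, 0, 0, 0, 1.2, -1],
  ],
)

```text
time_s: 15.5
position: [0.5605, 0.3759, 0.1058]
tool_rot: [[-0.154, 0.988, -0.0], [0.988, 0.154, -0.0], [-0.0, -0.0, -1.0]]
ft_force: [-0.3, -0.1, -0.8]
grip_width: 0.0483
gripper_force: 26.4
```

>>> move_arm(
  plan=[
    [0, 0, 0, 0, 0, 0.1, -1],
    [0, 0, 0, 0, 0, 0.2, -1],
    [0, 0, 0, 0, 0, 0.2, -1],
  ],
)

```text
time_s: 15.8
position: [0.5606, 0.3762, 0.1053]
tool_rot: [[-0.154, 0.988, 0.001], [0.988, 0.154, 0.001], [0.0, 0.001, -1.0]]
ft_force: [-2.7, -0.4, 8.4]
grip_width: 0.0479
gripper_force: 27.2
```

>>> move_arm(
  plan=[
    [0, 0, 0, 0, 0, 0.1, -1],
    [0, 0, 0, 0, 0, 0.1, -1],
  ],
)

```text
time_s: 16.0
position: [0.5606, 0.3763, 0.1052]
tool_rot: [[-0.154, 0.988, 0.002], [0.988, 0.154, 0.001], [0.001, 0.002, -1.0]]
ft_force: [-5.1, -1.5, 13.4]
grip_width: 0.0484
gripper_force: 27.7
```

Contact. I'll ease off, open partway and rise.

>>> move_arm(
  plan=[
    [0, 0, 0, 0, 0, -0.2, -1],
    [0, 0, 0, 0, 0, -0.2, 0.5],
    [0, 0, 0, 0, 0, -0.2, 0.6],
    [0, 0, 0, 0, 0, -0.2, 0.6],
    [0, 0, 0, 0, 0, -0.2, 0.6],
  ],
)

```text
time_s: 16.5
position: [0.5603, 0.3759, 0.1039]
tool_rot: [[-0.154, 0.988, -0.002], [0.988, 0.154, -0.001], [-0.001, -0.002, -1.0]]
ft_force: [0.4, 0.3, 0.1]
grip_width: 0.0677
gripper_force: 0.0
```

>>> move_arm(
  plan=[
    [0, 0, 0, 0, 0, -2, 0.6],
    [0, 0, 0, 0, 0, -5, 0.6],
    [0, 0, 0, 0, 0, -9, 0.6],
    [0, 0, 0, 0, 0, -13, 0.6],
    [0, 0, 0, 0, 0, -15, 0.6],
  ],
)

```text
time_s: 17.0
position: [0.561, 0.3762, 0.2582]
tool_rot: [[-0.154, 0.988, 0.004], [0.988, 0.154, 0.002], [0.001, 0.004, -1.0]]
ft_force: [0.3, -0.8, -0.3]
grip_width: 0.0686
gripper_force: 0.0
```

```bash
python3 -c "
from go import *
V=[env.get_image(n) for n in('wrist','side','scene')]
vs=[]
for q in V:
    r=env.outline_of('flask',q)
    if r: print(r[0]['conf'],np.round(r[0]['bbox'],1)); vs.append((q,r[0]['mask']))
print(fit(vs[:1],flask,[.56,.375,.054],lambda x:[(x[2]-.054)*1000]))
cv2.imwrite('pics/end.png',np.vstack([V[0]['color'],V[1]['color']])[:,:,::-1][::1,::1][:,:640] if 0 else cv2.resize(np.hstack([V[0]['color'],V[1]['color']])[:,:,::-1],(800,250)))
";python3 st.py
```

```text
0.75 [320.5 178.1  46.2  59.9]
0.9 [301.8 331.4  27.4  60.5]
0.88 [401.1 136.7  22.6  41.9]
(array([0.5597, 0.3742, 0.0534]), [np.float64(0.31)])
17.3 [0.5601 0.3757 0.2521] q [ 23.8  34.2  45.7  -0.  100.4  15. ] w 0.06817105901748634 gf 0.0 F tool [-0.4159  0.6717  0.5027] T tool [ 0.0161 -0.0696  0.0635] turned [22.0761 24.5866 81.3299]
```

View pics/end.png

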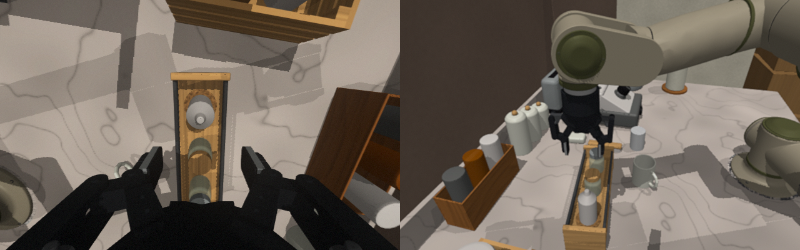

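The flask stands upright on the coaster in both views: wrist at (200,118) and side at (588,205) in the composite. Its fitted position is (0.560, 0.374, 0.053), the gripper is clear and the jars are in place. Handing in.

```bash
python3 -c "
from rig import env
print(env.close_job())"
```

```text
the job is handed in; nothing more can be done
None
```

I handed the job in at about 17 s: the cap was turned about 177°, enough to seat it and slip two to three clicks (judged from wrist torque and the cap's mark), and the flask stands upright on the coaster, about 1 mm off centre, with the gripper clear; the hand-in returned no verdict.

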